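Press home the socket left proud on the display tray

ROBOT

A 6-joint arm with a two-finger parallel gripper is mounted at the origin on the work surface. World frame = base frame: x ahead of the robot, y to its left, z up, the work surface at z = 0. Lengths are in m, angles in rad, forces in N, time in s.
With the tool pointing down it reaches from about 0.35 to 0.775 m from the base axis. Payload 7.3 kg.
Tool frame: the origin (TCP) lies between the finger pads; the fingertips stand robot.tcp_to_tips ahead of it and the grasp point (between the pads) lies 2 mm behind it (robot.tcp_to_tips is the distance from the TCP to the fingertips, in m); y points along the fingers, x is the direction in which the jaws open and shut, and the axes are right-handed (so a half turn about y gives the same grasp; the last joint's range is limited). The gripper opens to 92 mm and grips with 3 to 60 N. Pads are 19 mm wide; open, the fingers measure 130 mm over their backs; the gripper's body (75 mm by 190 mm) begins 47 mm behind the grasp point.
Start: joints at [0.992, 0.342, 1.524, -0, 1.275, -0.146], TCP at [0.22, 0.477, 0.244] pointing down, gripper open.
Joint ranges: [-2.53, 2.53], [-0.77, 2.02], [0.04, 2.7], [-1, 4.14], [0.28, 2.66], [-3.11, 3.11]. Speed limits (rad/s): [2.57, 2.57, 3.14, 3.14, 3.14, 3.14].

INTERFACE

Orientations are given as [roll, pitch, yaw] about the fixed x, y, z axes, in that order (R = Rz(yaw) Ry(pitch) Rx(roll)).
In Python, from cell import status, read_camera, get_calibration, robot gives the robot as it stands.
- The arm moves only by the shell command python3 -m creep 'ROWS' [FORCE]. ROWS is JSON, a list of rows, each an object of numbers: "dx", "dy", "dz": the shift along the tool's x, y, z in m; "rx", "ry", "rz": the turn, a rotation vector about the tool's x, y, z in rad; "gripper": the opening, from 0 (shut) to 1 (fully open). A call has 1 to 20 rows; each row is the pose to reach, as a shift and turn from the pose commanded when the call began, along the tool's axes at that moment; what a row does not reach only later rows make up. A row lasts 1/8 s, in which the tool goes at most 62.5 mm and 10.7 degrees, less where a joint would pass 70% of its speed; a pose out of reach is approached as far as the arm can. A call with a gripper value outside its range is refused whole. The fingers move at their own pace and stop on an object; FORCE is the grip in N (left out, the last holds). Time passes only in rows, so rows that repeat a pose let the fingers close. It gives the time, the measured TCP pose, the force and the opening at its end, in the units of the state.
- status.observe(): the state, without advancing time (a new reading comes with each control period).
- read_camera(name): name is "scene" or "top" or "wrist"; returns (picture, depth): 400x640x3 uint8, red, green, blue; 400x640 float32, m along the optical axis (not along the pixel's ray), 0 where there is no reading.
- get_calibration(name): a dict with "fx", "fy", "cx", "cy" (pixels), "D" ([k1, k2, p1, p2, k3] as OpenCV has them; the pictures are not rectified), "xyz" and "rotation" of the camera in the world; the wrist camera has in their place "mount" (4x4, takes a point from camera to tool coordinates, whose origin is the TCP and whose axes are the tool frame's). Camera axes: x right, y down, z forward; pixel columns grow to the right and rows downward; lengths in m; the calibration is good to about 2 mm. A picture is of the moment at which its call begins: read the wrist's pose just before it. get_calibration takes no time and is no camera call.
- robot.hand_in(): hands the job in, once; it reports no verdict.
The state is a dict: "time": time; "qpos": joint angles; "qvel": joint speeds; "joint_efforts": joint torques, N m; "tool_pos": TCP position; "tool_rot": TCP orientation; "contact_force": force on the tool from outside, world axes, zero at the start; "torque": the same for the moment, N m; "opening": finger opening in m.
Only numpy, scipy, OpenCV 4.12 (cv2) and the standard library are available. Lean on these libraries where they do the work, as an engineer would, in place of code of your own. Each camera call takes 0.05 s, during which the arm holds its last target.

TASK

On the socket tray one short socket has not been pushed right down and stands proud on its clip, higher than the other short ones, with the clip showing beneath it. Press it gently straight down with your fingertips until it is fully home, level with the other short sockets, then withdraw. Do not pinch or lift it, and leave the other sockets (the tall deep ones are already home), the tray and everything round it alone.

Things in the scene. Friction and masses are not known exactly. Their poses are not given: they have to be found in the camera images.
- socket_tray: socket tray screwed to the counter: black base 132 (x) by 300 (y), 10 high; rails along y at x = -31 and +31, five clips each, 53 apart from y = -106. Six short sockets (38 high, any order) on the three middle clips of both rails, a deep one on one end clip of each. Fully home, short rims are 59 above the counter, deep 98. Origin: middle of the underside, z up
- proud_socket (a joint): how far the proud short socket stands above fully home on its clip, in m: 0 is fully home (a solid stop), 0.011 to 0.015 at the start; pushing it straight down lowers the value. The clip holds it where it is left and gives way at about 3 N
- proud_socket_top (a point): centre of the upper rim of the proud short socket: a steel cylinder 24 across and 38 high, with its hexagon mouth (17 across flats, 16 deep) upwards. The point moves with it: 70 to 74 mm above the counter at the start, 59 when fully home
- socket_a: short socket on the tray, already fully home: 23 across, 38 high; origin at the centre of its lower end. To be left alone
- socket_b: short socket on the tray, already fully home: 26 across, 38 high; origin at the centre of its lower end. To be left alone
- socket_c: short socket on the tray, already fully home: 25 across, 38 high; origin at the centre of its lower end. To be left alone
- socket_d: short socket on the tray, already fully home: 28 across, 38 high; origin at the centre of its lower end. To be left alone
- socket_e: short socket on the tray, already fully home: 30 across, 38 high; origin at the centre of its lower end. To be left alone
- deep_a: deep socket on an end clip of the tray, fully home although it is taller: 24 across, 77 high; origin at the centre of its lower end. To be left alone
- deep_b: deep socket on an end clip of the tray, fully home although it is taller: 28 across, 77 high; origin at the centre of its lower end. To be left alone
- ratchet: ratchet handle lying flat, 265 long, 37 across its round head, 40 high at the square drive that points up; origin under the middle. To be left alone
- hole_saw: hole saw standing teeth up, 60 across, 46 high; origin under its centre. To be left alone
- cup_brush: wire cup brush standing on its bristles with the shank up, 66 across, 70 high; origin under its centre. To be left alone
- chuck_key: T-shaped drill-chuck key lying flat, 85 by 100, 17 high; origin under the shank. To be left alone
- grinding_point: mounted grinding point standing on its round stone with the thin shank up, 30 across, 69 high; origin under its centre. To be left alone
- bit_box: small clear box of bits, 62 by 95, 34 high; origin under its centre. To be left alone
- loose_socket: deep socket standing by itself on the counter beside the tray, 32 across, 77 high; origin under its centre. To be left alone

How it is judged:
By the outcome, as a careful person would: the job done as asked, in the order asked, and still so for the second after the job is handed in, with the robot touching nothing.
It also fails if it takes over 32 s, if anything falls off the work surface, if the arm or the gripper's body presses on something with over 40 N, if the wrist force passes 120 N, or if a joint passes its speed limit or range.

## Working session

There is one attempt and no reset: what is moved stays moved. The work goes in short steps, Python scripts to look and compute and a shell command to move; the robot and the scene stay as the last step left them, time stands still between calls to the robot, and variables do not carry over. Pictures are saved under pics/ and viewed, and the job is handed in when it is done.

```bash
mkdir -p pics; cat > h.py <<'E'
import numpy as np, cv2
from cell import status, read_camera, get_calibration, robot
from scipy.spatial.transform import Rotation as R
def pose():
    s=status.observe(); r=np.array(s['tool_rot']); 
    return np.array(s['tool_pos']), R.from_euler('xyz',r)
def grab(name):
    p,r=pose(); im,d=read_camera(name); c=get_calibration(name)
    if name=='wrist':
        T=np.eye(4);T[:3,:3]=r.as_matrix();T[:3,3]=p; T=T@np.array(c['mount'])
    else:
        T=np.eye(4); rot=np.array(c['rotation'])
        T[:3,:3]=rot if rot.shape==(3,3) else R.from_euler('xyz',rot).as_matrix(); T[:3,3]=c['xyz']
    np.savez(f'{name}.npz',im=im,d=d,T=T)
    return im,d,T
def cloud(name):
    z=np.load(f'{name}.npz'); im,d,T=z['im'],z['d'],z['T']; c=get_calibration(name)
    K=np.array([[c['fx'],0,c['cx']],[0,c['fy'],c['cy']],[0,0,1]])
    u,v=np.meshgrid(np.arange(640),np.arange(400))
    n=cv2.undistortPoints(np.stack([u,v],-1).reshape(-1,1,2).astype(float),K,np.array(c['D'],float)).reshape(400,640,2)
    P=np.dstack([n[...,0]*d,n[...,1]*d,d]); W=P@T[:3,:3].T+T[:3,3]; W[d==0]=np.nan
    return im,d,W
E
python3 - <<'E'
from h import *
s=status.observe();print(s['tool_pos'],s['tool_rot'],s['opening'],robot.tcp_to_tips,s['time'],s['contact_force'])
for n in('top','scene'):
    im,d,T=grab(n); cv2.imwrite(f'pics/{n}0.png',im[...,::-1]); print(n,T.round(3))
E
```

```text
[0.21995631 0.47627456 0.24304822] [-1.57055057e+00  1.51877378e-03  1.13800564e+00] 0.09171734384093899 0.017 0.0 [-0.1605446  -0.07421839  0.40363939]
top [[-0.01  -0.998  0.06   0.542]
 [-0.999  0.008 -0.038  0.059]
 [ 0.038 -0.061 -0.997  1.034]
 [ 0.     0.     0.     1.   ]]
scene [[-0.792  0.376 -0.481  1.027]
 [ 0.61   0.504 -0.611  0.619]
 [ 0.012 -0.778 -0.628  0.659]
 [ 0.     0.     0.     1.   ]]
```

View pics/top0.png

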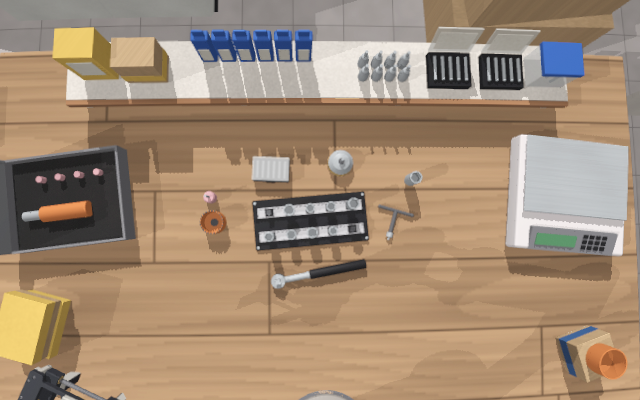

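View pics/scene0.png

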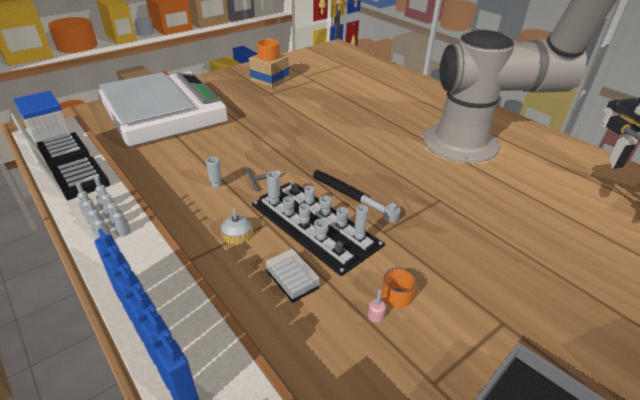

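The top view shows the tray at about (310,221), with the two rails running left to right. The scene view has it at about (318,222). I'll enlarge both and measure heights.

```bash
python3 - <<'E'
from h import *
im,d,W=cloud('top')
cv2.imwrite('pics/topc.png',cv2.resize(im[180:260,240:380,::-1],None,fx=5.5,fy=5.5,interpolation=cv2.INTER_CUBIC))
im2,_,W2=cloud('scene')
cv2.imwrite('pics/scenec.png',cv2.resize(im2[160:280,240:400,::-1],None,fx=5,fy=5,interpolation=cv2.INTER_CUBIC))
for n,(u,v) in dict(tl=(255,203),tr=(363,194),br=(367,239),bl=(259,248)).items(): print(n,W[v,u].round(3))
print('counter z',np.nanmedian(W[255:260,180:240,2]),np.nanmedian(W[285:300,150:260,2]))
for nm,WW in(('top',W),('scene',W2)):
    m=(WW[...,2]>.045)&(WW[...,2]<.12)&(abs(WW[...,0]-.51)<.12)&(abs(WW[...,1]-.05)<.25)
    n,l,st,c=cv2.connectedComponentsWithStats(m.astype(np.uint8))
    for i in range(1,n):
        if st[i,4]>8:
            p=WW[l==i]; h=np.percentile(p[:,2],90); t=p[p[:,2]>h-.006]
            print(nm,c[i].round(),st[i,4],h.round(4),((t.min(0)+t.max(0))/2).round(4),np.ptp(t,axis=0).round(3))
E
```

```text
tl [0.608 0.178 0.013]
tr [ 0.63  -0.108  0.011]
br [ 0.51  -0.117  0.011]
bl [0.49  0.168 0.011]
counter z 0.0008741846706418199 0.0009679542061737934
top [206. 196.] 11 0.0711 [0.6239 0.2951 0.0692] [0.003 0.005 0.005]
top [352. 204.] 130 0.0989 [ 0.5993 -0.0693  0.0975] [0.027 0.025 0.008]
top [330. 206.] 47 0.0613 [ 0.5946 -0.016   0.059 ] [0.023 0.021 0.007]
top [288. 210.] 56 0.0608 [0.5866 0.0885 0.0593] [0.025 0.028 0.006]
top [309. 208.] 71 0.0723 [0.5906 0.036  0.0712] [0.02  0.022 0.006]
top [332. 231.] 47 0.0611 [ 0.5328 -0.0203  0.0587] [0.02  0.02  0.006]
top [311. 233.] 50 0.0616 [0.5284 0.0325 0.0596] [0.025 0.025 0.007]
top [290. 235.] 46 0.0608 [0.5251 0.0839 0.0597] [0.023 0.023 0.007]
top [270. 236.] 78 0.1 [0.5216 0.1356 0.0982] [0.017 0.022 0.007]
scene [273. 184.] 304 0.0971 [ 0.6016 -0.0678  0.0955] [0.029 0.029 0.009]
scene [309. 190.] 95 0.0597 [ 0.5359 -0.0194  0.0584] [0.02  0.024 0.009]
scene [325. 201.] 136 0.0596 [0.5314 0.0325 0.0577] [0.028 0.027 0.008]
scene [288. 202.] 118 0.0599 [ 0.597  -0.0142  0.0583] [0.023 0.025 0.009]
scene [304. 211.] 145 0.0705 [0.593  0.0379 0.0683] [0.022 0.024 0.007]
scene [361. 218.] 292 0.0968 [0.5228 0.1385 0.0959] [0.023 0.024 0.01 ]
scene [342. 213.] 129 0.0599 [0.5275 0.0857 0.058 ] [0.026 0.028 0.008]
scene [321. 225.] 168 0.06 [0.588  0.0911 0.0582] [0.03  0.029 0.008]
scene [388. 271.] 16 0.0471 [0.5654 0.2629 0.0466] [0.03  0.01  0.003]
scene [378. 294.] 30 0.0704 [0.6265 0.2979 0.0679] [0.005 0.004 0.007]
```

```bash
sleep 1
```

```text
(no output)
```

View pics/topc.png

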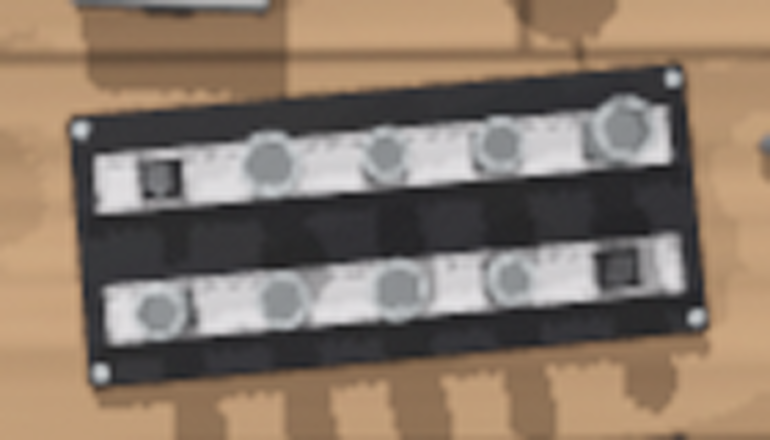

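View pics/scenec.png

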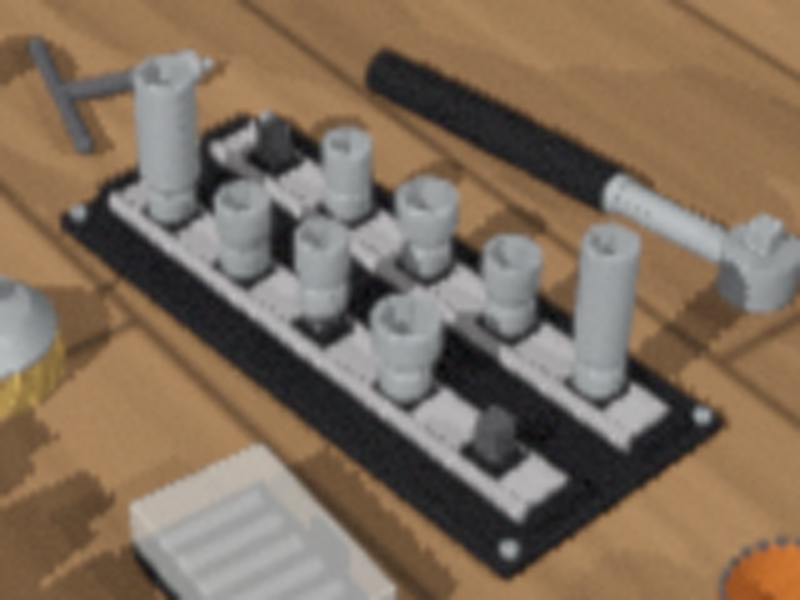

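The proud socket is on the far rail at the middle clip, top pixel (309,208), scene crop (322,270). Its rim reads 71 mm, while the other short ones read 60. The two cameras put it at about (0.592, 0.037). I'll move above it, shutting the fingers on the way at height.

```bash
python3 -m creep '[{"dx":-0.020,"dz":-0.0435,"ry":0.088,"gripper":0},{"dx":-0.040,"dz":-0.087,"ry":0.176,"gripper":0},{"dx":-0.061,"dz":-0.130,"ry":0.265,"gripper":0},{"dx":-0.081,"dz":-0.174,"ry":0.353,"gripper":0},{"dx":-0.101,"dz":-0.217,"ry":0.441,"gripper":0},{"dx":-0.121,"dz":-0.261,"ry":0.529,"gripper":0},{"dx":-0.142,"dz":-0.304,"ry":0.617,"gripper":0},{"dx":-0.162,"dz":-0.348,"ry":0.705,"gripper":0},{"dx":-0.182,"dz":-0.391,"ry":0.794,"gripper":0},{"dx":-0.202,"dz":-0.435,"ry":0.882,"gripper":0},{"dx":-0.223,"dz":-0.478,"ry":0.970,"gripper":0,"dy":0.02},{"dx":-0.243,"dz":-0.522,"ry":1.058,"gripper":0,"dy":0.053},{"dx":-0.243,"dz":-0.522,"ry":1.058,"gripper":0,"dy":0.053},{"dx":-0.243,"dz":-0.522,"ry":1.058,"gripper":0,"dy":0.053}]' 20
python3 - <<'E'
from h import *
s=status.observe();print(s['tool_pos'],s['tool_rot'],s['opening'],s['time'],s['contact_force'])
im,d,T=grab('wrist'); cv2.imwrite('pics/wrist1.png',im[...,::-1]); print(T.round(3))
im,d,W=cloud('wrist')
m=(W[...,2]>.045)&(W[...,2]<.12)&(abs(W[...,0]-.55)<.12)&(abs(W[...,1]-.05)<.15)
n,l,st,c=cv2.connectedComponentsWithStats(m.astype(np.uint8))
for i in range(1,n):
    if st[i,4]>50:
        p=W[l==i]; h=np.percentile(p[:,2],90); t=p[p[:,2]>h-.005]
        print(c[i].round(),st[i,4],h.round(4),((t.min(0)+t.max(0))/2).round(4),np.ptp(t,axis=0).round(3))
E
```

```text
[0.21999937 0.47631838 0.24312134] [-1.57061678e+00  1.34474972e-03  1.13803613e+00] 0.0919127443655881 0.1 [-0.85868547 -0.5045182  -0.23631337]
[[ 0.42   0.871  0.256  0.15 ]
 [ 0.908 -0.403 -0.118  0.509]
 [ 0.     0.281 -0.96   0.384]
 [ 0.     0.     0.     1.   ]]invalid input at $[0]: expected keys dx, dy, dz, rx, ry, rz, gripper
```

View pics/wrist1.png

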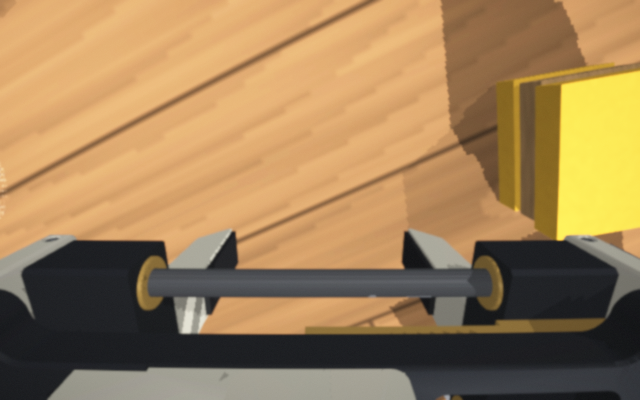

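The wrist view shows the open fingers and a yellow block, well away from the tray. The call was refused because every row needs all seven keys. I'll retype it.

```bash
python3 -m creep '[{"dx":-0.020,"dy":0,"dz":-0.0435,"rx":0,"ry":0.088,"rz":0,"gripper":0},{"dx":-0.040,"dy":0,"dz":-0.087,"rx":0,"ry":0.176,"rz":0,"gripper":0},{"dx":-0.061,"dy":0,"dz":-0.130,"rx":0,"ry":0.265,"rz":0,"gripper":0},{"dx":-0.081,"dy":0,"dz":-0.174,"rx":0,"ry":0.353,"rz":0,"gripper":0},{"dx":-0.101,"dy":0,"dz":-0.217,"rx":0,"ry":0.441,"rz":0,"gripper":0},{"dx":-0.121,"dy":0,"dz":-0.261,"rx":0,"ry":0.529,"rz":0,"gripper":0},{"dx":-0.142,"dy":0,"dz":-0.304,"rx":0,"ry":0.617,"rz":0,"gripper":0},{"dx":-0.162,"dy":0,"dz":-0.348,"rx":0,"ry":0.705,"rz":0,"gripper":0},{"dx":-0.182,"dy":0,"dz":-0.391,"rx":0,"ry":0.794,"rz":0,"gripper":0},{"dx":-0.202,"dy":0,"dz":-0.435,"rx":0,"ry":0.882,"rz":0,"gripper":0},{"dx":-0.223,"dy":0.02,"dz":-0.478,"rx":0,"ry":0.970,"rz":0,"gripper":0},{"dx":-0.243,"dy":0.053,"dz":-0.522,"rx":0,"ry":1.058,"rz":0,"gripper":0},{"dx":-0.243,"dy":0.053,"dz":-0.522,"rx":0,"ry":1.058,"rz":0,"gripper":0},{"dx":-0.243,"dy":0.053,"dz":-0.522,"rx":0,"ry":1.058,"rz":0,"gripper":0}]' 20
python3 - <<'E'
from h import *
s=status.observe();print(s['tool_pos'],s['tool_rot'],s['opening'],s['time'],s['contact_force'])
im,d,T=grab('wrist'); cv2.imwrite('pics/wrist2.png',im[...,::-1]); print(T.round(3))
im,d,W=cloud('wrist')
m=(W[...,2]>.045)&(W[...,2]<.12)&(abs(W[...,0]-.55)<.12)&(abs(W[...,1]-.05)<.15)
n,l,st,c=cv2.connectedComponentsWithStats(m.astype(np.uint8))
for i in range(1,n):
    if st[i,4]>50:
        p=W[l==i]; h=np.percentile(p[:,2],90); t=p[p[:,2]>h-.005]
        print(c[i].round(),st[i,4],h.round(4),((t.min(0)+t.max(0))/2).round(4),np.ptp(t,axis=0).round(3))
E
```

```text
time: 1.9
tool_pos: [0.5918, 0.0374, 0.1907]
tool_rot: [-1.57, 0.001, 0.08]
contact_force: [0.0, 0.4, -0.4]
opening: 0.0005
[0.59176272 0.03742015 0.19066356] [-1.57023321e+00  8.35965934e-04  8.04192141e-02] 0.000465658833862992 1.9 [ 0.02066205  0.35837205 -0.44771591]
[[ 0.997  0.077  0.022  0.585]
 [ 0.08  -0.957 -0.279  0.114]
 [ 0.     0.28  -0.96   0.331]
 [ 0.     0.     0.     1.   ]]
[238.  64.] 1328 0.0979 [0.5224 0.1385 0.0963] [0.023 0.023 0.007]
[321. 134.] 430 0.0594 [0.5881 0.0904 0.0575] [0.029 0.029 0.006]
[250. 133.] 443 0.0592 [0.5265 0.0855 0.0574] [0.025 0.025 0.006]
[253. 191.] 488 0.0589 [0.5306 0.0331 0.0574] [0.027 0.027 0.007]
[321. 194.] 641 0.0698 [0.5923 0.0377 0.0682] [0.023 0.023 0.007]
[258. 235.] 174 0.0587 [ 0.5347 -0.0121  0.0568] [0.02  0.006 0.006]
[319. 318.] 143 0.0937 [ 0.5985 -0.0666  0.0933] [0.007 0.027 0.009]
```

View pics/wrist2.png

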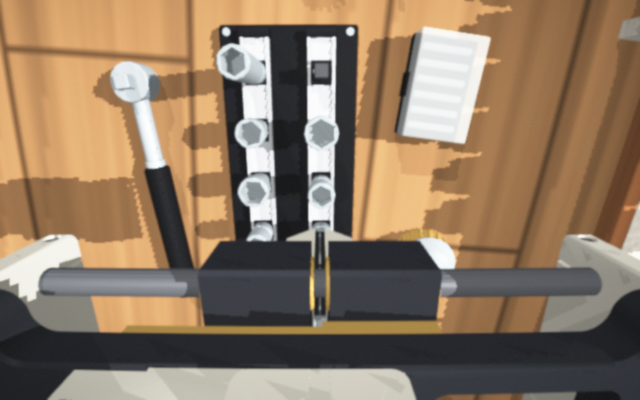

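The wrist view shows the proud socket at (321,194), 0.0698 high and centred at (0.5923, 0.0377), with its neighbours at 0.059. That agrees with the other cameras, and the tool is within 0.6 mm of it. Shut fingertips might be narrow enough to enter the hexagon mouth. I'll open them about 14 mm so each tip lands on the rim, well short of straddling the 24 mm socket.

```bash
python3 -m creep '[{"dx":0.0005,"dy":0.02,"dz":0,"rx":0,"ry":0,"rz":0,"gripper":0.152},{"dx":0.0005,"dy":0.045,"dz":0,"rx":0,"ry":0,"rz":0,"gripper":0.152},{"dx":0.0005,"dy":0.07,"dz":0,"rx":0,"ry":0,"rz":0,"gripper":0.152},{"dx":0.0005,"dy":0.088,"dz":0,"rx":0,"ry":0,"rz":0,"gripper":0.152},{"dx":0.0005,"dy":0.095,"dz":0,"rx":0,"ry":0,"rz":0,"gripper":0.152},{"dx":0.0005,"dy":0.095,"dz":0,"rx":0,"ry":0,"rz":0,"gripper":0.152},{"dx":0.0005,"dy":0.095,"dz":0,"rx":0,"ry":0,"rz":0,"gripper":0.152}]' 
python3 - <<'E'
from h import *
s=status.observe();print(s['tool_pos'],s['tool_pos'][2]-.017,s['contact_force'])
im,d,T=grab('scene'); cv2.imwrite('pics/s3.png',cv2.resize(im[120:280,230:430,::-1],None,fx=4,fy=3.7,interpolation=cv2.INTER_CUBIC))
im,d,T=grab('wrist'); cv2.imwrite('pics/w3.png',im[...,::-1])
E
```

```text
time: 2.82
tool_pos: [0.5932, 0.0374, 0.097]
tool_rot: [-1.571, -0.002, 0.081]
contact_force: [0.3, -0.4, 1.0]
opening: 0.0135
[0.59320181 0.03742583 0.09699761] 0.07999760730337145 [ 0.28660035 -0.37267379  0.99361319]
```

View pics/s3.png

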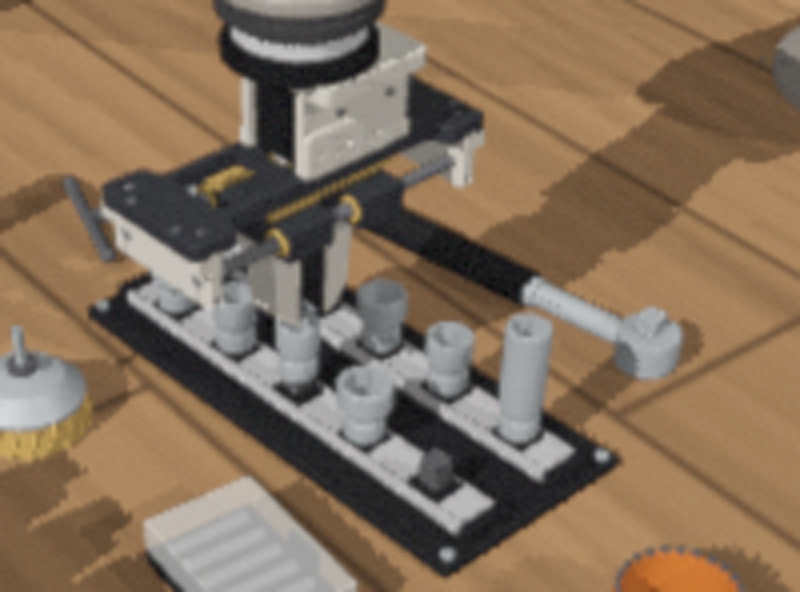

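View pics/w3.png

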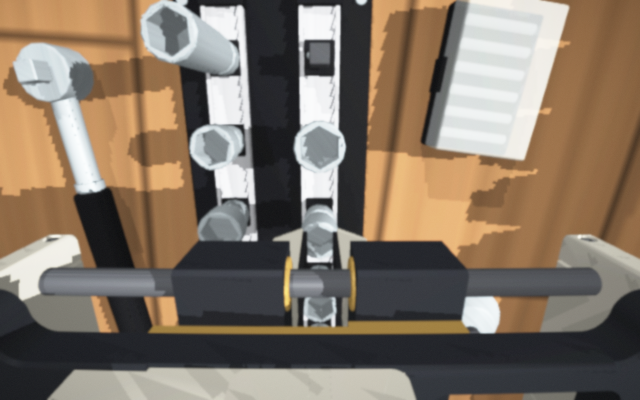

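In the scene view, around crop pixel (300,320), the fingertips are just above the proud socket. In the wrist view the fingers straddle its column at about (320,240), clear of the neighbours. Now I'll press in small steps, first trimming x by −1 mm.

```bash
python3 -m creep '[{"dx":-0.001,"dy":0.003,"dz":0,"rx":0,"ry":0,"rz":0,"gripper":0.152},{"dx":-0.001,"dy":0.006,"dz":0,"rx":0,"ry":0,"rz":0,"gripper":0.152},{"dx":-0.001,"dy":0.008,"dz":0,"rx":0,"ry":0,"rz":0,"gripper":0.152},{"dx":-0.001,"dy":0.009,"dz":0,"rx":0,"ry":0,"rz":0,"gripper":0.152},{"dx":-0.001,"dy":0.010,"dz":0,"rx":0,"ry":0,"rz":0,"gripper":0.152},{"dx":-0.001,"dy":0.011,"dz":0,"rx":0,"ry":0,"rz":0,"gripper":0.152},{"dx":-0.001,"dy":0.012,"dz":0,"rx":0,"ry":0,"rz":0,"gripper":0.152},{"dx":-0.001,"dy":0.012,"dz":0,"rx":0,"ry":0,"rz":0,"gripper":0.152}]'
```

```text
time: 3.92
tool_pos: [0.5917, 0.0371, 0.0836]
tool_rot: [-1.571, -0.0, 0.08]
contact_force: [-0.4, -1.0, 0.7]
opening: 0.014
```

```bash
python3 - <<'E'
from h import *
for i in range(2):
    im,d,T=grab('scene'); s=status.observe();print(s['tool_pos'],s['contact_force'])
cv2.imwrite('pics/s4.png',cv2.resize(im[170:260,260:380,::-1],None,fx=6.5,fy=6.5,interpolation=cv2.INTER_CUBIC))
im,d,W=cloud('scene')
# scan proud socket
m=(np.hypot(W[...,0]-.593,W[...,1]-.038)<.016)
for z0 in np.arange(.04,.1,.002):
    k=m&(abs(W[...,2]-z0-.001)<.001); 
    if k.sum(): print(z0.round(3),k.sum(),im[k].mean(0).round(),W[k].mean(0).round(4)[:2])
E
```

```text
[0.59168199 0.03708532 0.08360848] [-1.03762081 -1.15057758  0.2892738 ]
[0.59171947 0.03708007 0.08361865] [-0.2567744  -0.39361542  0.89097248]
0.04 10 [157. 160. 163.] [0.5963 0.0444]
0.042 10 [154. 157. 159.] [0.5963 0.0441]
0.044 2 [158. 162. 162.] [0.6001 0.041 ]
0.046 7 [149. 151. 154.] [0.5983 0.0441]
0.048 1 [155. 158. 160.] [0.5975 0.0446]
0.05 10 [146. 149. 151.] [0.5982 0.0434]
0.052 4 [138. 142. 143.] [0.5956 0.0456]
0.054 11 [147. 150. 151.] [0.5969 0.0461]
0.056 7 [148. 152. 153.] [0.5984 0.0423]
0.058 12 [141. 145. 146.] [0.5954 0.0444]
0.06 9 [143. 146. 147.] [0.5953 0.0428]
0.062 9 [139. 141. 142.] [0.5951 0.0453]
0.064 11 [123. 124. 125.] [0.5897 0.0429]
0.066 10 [119. 120. 120.] [0.5935 0.0424]
0.068 7 [81. 80. 80.] [0.587  0.0427]
0.07 8 [59. 58. 57.] [0.5865 0.0431]
0.072 3 [77. 73. 72.] [0.5895 0.0433]
0.074 6 [73. 70. 69.] [0.59   0.0439]
0.076 10 [63. 62. 61.] [0.5859 0.0427]
0.078 3 [93. 91. 89.] [0.5945 0.0453]
0.08 6 [73. 70. 69.] [0.5883 0.0445]
0.082 5 [55. 52. 51.] [0.5866 0.0433]
0.084 7 [58. 57. 55.] [0.5858 0.0425]
0.086 5 [52. 50. 51.] [0.5873 0.0435]
0.088 6 [55. 53. 53.] [0.5857 0.0416]
0.09 8 [92. 88. 84.] [0.5918 0.0461]
0.092 4 [45. 46. 46.] [0.5838 0.041 ]
0.094 7 [58. 55. 54.] [0.5882 0.044 ]
0.096 8 [61. 59. 59.] [0.5872 0.0421]
0.098 4 [77. 74. 72.] [0.5877 0.0445]
```

View pics/s4.png

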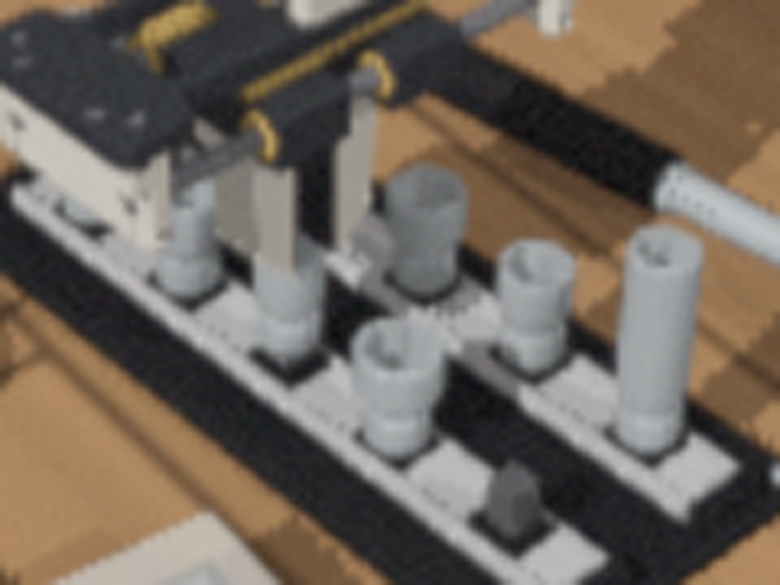

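```bash
python3 - <<'E'
from h import *
z=np.load('scene.npz');T=z['T'];c=get_calibration('scene')
K=np.array([[c['fx'],0,c['cx']],[0,c['fy'],c['cy']],[0,0,1]])
iT=np.linalg.inv(T)
def pr(p):
    q,_=cv2.projectPoints(np.array([p],float),cv2.Rodrigues(iT[:3,:3])[0],iT[:3,3],K,np.array(c['D'],float)); return q.ravel()
def crop(p): return ((pr(p)-[260,170])*6.5).round()
for h in(.059,.066,.07): print('rim centre',h,crop([.5923,.0377,h]))
for x in(-.026,-.017,-.007,.007,.017,.026):
  print(x,[crop([.5917+x*.997-y*.08,.0371+x*.08+y*.997,.0666]) for y in(-.0095,.0095)])
im,d,W=cloud('scene')
for (u,v) in((278,200),(278,230),(278,255),(265,230),(290,230),(238,200),(355,180),(355,220),(350,235),(340,240),(290,275),(290,290)):
    print((u,v),W[int(170+v/6.5),int(260+u/6.5)].round(4))
E
```

```text
rim centre 0.059 [286. 265.]
rim centre 0.066 [286. 248.]
rim centre 0.07 [286. 239.]
-0.026 [array([326., 199.]), array([365., 226.])]
-0.017 [array([306., 210.]), array([345., 237.])]
-0.007 [array([283., 223.]), array([322., 250.])]
0.007 [array([251., 240.]), array([290., 268.])]
0.017 [array([228., 253.]), array([266., 281.])]
0.026 [array([207., 265.]), array([245., 293.])]
(278, 200) [0.6069 0.0503 0.1028]
(278, 230) [0.6079 0.0516 0.0911]
(278, 255) [0.6074 0.051  0.0799]
(265, 230) [0.612  0.0503 0.0922]
(290, 230) [0.6015 0.0499 0.0869]
(238, 200) [0.6167 0.043  0.1029]
(355, 180) [0.5731 0.0469 0.0928]
(355, 220) [0.5728 0.0468 0.0766]
(350, 235) [0.5767 0.0485 0.0714]
(340, 240) [0.5779 0.0466 0.0707]
(290, 275) [0.599  0.0466 0.0647]
(290, 290) [0.5995 0.0472 0.0599]
```

The projection matches the picture. The tips are about 13 mm thick, at z≈0.0666, lying over both sides of the rim, with the socket visibly lower. I'll continue down.

```bash
python3 -m creep '[{"dx":0.0005,"dy":0.001,"dz":0,"rx":0,"ry":0,"rz":0,"gripper":0.152},{"dx":0.0005,"dy":0.002,"dz":0,"rx":0,"ry":0,"rz":0,"gripper":0.152},{"dx":0.0005,"dy":0.003,"dz":0,"rx":0,"ry":0,"rz":0,"gripper":0.152},{"dx":0.0005,"dy":0.004,"dz":0,"rx":0,"ry":0,"rz":0,"gripper":0.152},{"dx":0.0005,"dy":0.005,"dz":0,"rx":0,"ry":0,"rz":0,"gripper":0.152},{"dx":0.0005,"dy":0.006,"dz":0,"rx":0,"ry":0,"rz":0,"gripper":0.152}]'
```

```text
time: 4.78
tool_pos: [0.5921, 0.0371, 0.0777]
tool_rot: [-1.571, -0.0, 0.08]
contact_force: [-1.7, 0.0, 2.4]
opening: 0.0142
```

Force is 2.4 N and the tips are at 0.0607, which fits sliding on the clip. I'll go on in 0.5 mm steps until the force rises at the stop.

```bash
python3 -m creep '[{"dx":0,"dy":0.0005,"dz":0,"rx":0,"ry":0,"rz":0,"gripper":0.152},{"dx":0,"dy":0.001,"dz":0,"rx":0,"ry":0,"rz":0,"gripper":0.152},{"dx":0,"dy":0.0015,"dz":0,"rx":0,"ry":0,"rz":0,"gripper":0.152}]'; python3 -m creep '[{"dx":0,"dy":0.0005,"dz":0,"rx":0,"ry":0,"rz":0,"gripper":0.152}]'
```

```text
time: 5.15
tool_pos: [0.5921, 0.0371, 0.0762]
tool_rot: [-1.571, -0.0, 0.08]
contact_force: [-0.9, -0.0, 2.2]
opening: 0.0139
time: 5.28
tool_pos: [0.5922, 0.0371, 0.076]
tool_rot: [-1.571, -0.0, 0.08]
contact_force: [-2.5, -0.1, 6.5]
opening: 0.0138
```

```bash
python3 -m creep '[{"dx":0,"dy":0.0004,"dz":0,"rx":0,"ry":0,"rz":0,"gripper":0.152},{"dx":0,"dy":0.0004,"dz":0,"rx":0,"ry":0,"rz":0,"gripper":0.152}]'
```

```text
time: 5.52
tool_pos: [0.5922, 0.0371, 0.076]
tool_rot: [-1.571, -0.001, 0.08]
contact_force: [-3.6, -0.3, 5.6]
opening: 0.0138
```

It has hit the solid stop: the tips stay at 0.0590 and the force is well over the clip's 3 N. Withdrawing straight up, then back and clear of the view.

```bash
python3 -m creep '[{"dx":0,"dy":-0.003,"dz":0,"rx":0,"ry":0,"rz":0,"gripper":0.152},{"dx":0,"dy":-0.01,"dz":0,"rx":0,"ry":0,"rz":0,"gripper":0.152},{"dx":0,"dy":-0.03,"dz":0,"rx":0,"ry":0,"rz":0,"gripper":0.152},{"dx":0,"dy":-0.07,"dz":0,"rx":0,"ry":0,"rz":0,"gripper":0.152},{"dx":0,"dy":-0.12,"dz":0,"rx":0,"ry":0,"rz":0,"gripper":0.152},{"dx":-0.02,"dy":-0.16,"dz":0.03,"rx":0,"ry":0,"rz":0,"gripper":0.152},{"dx":-0.06,"dy":-0.17,"dz":0.07,"rx":0,"ry":0,"rz":0,"gripper":0.152},{"dx":-0.09,"dy":-0.17,"dz":0.12,"rx":0,"ry":0,"rz":0,"gripper":0.152},{"dx":-0.12,"dy":-0.17,"dz":0.17,"rx":0,"ry":0,"rz":0,"gripper":0.152},{"dx":-0.15,"dy":-0.17,"dz":0.22,"rx":0,"ry":0,"rz":0,"gripper":0.152},{"dx":-0.15,"dy":-0.17,"dz":0.22,"rx":0,"ry":0,"rz":0,"gripper":0.152}]'
python3 - <<'E'
from h import *
for nm in('top','scene'):
    im,d,T=grab(nm); im,d,WW=cloud(nm); cv2.imwrite(f'pics/{nm}9.png',cv2.resize(im[160:280,240:400,::-1],None,fx=5,fy=5,interpolation=cv2.INTER_CUBIC))
    m=(WW[...,2]>.045)&(WW[...,2]<.12)&(abs(WW[...,0]-.56)<.08)&(abs(WW[...,1]-.05)<.15)
    n,l,st,c=cv2.connectedComponentsWithStats(m.astype(np.uint8))
    for i in range(1,n):
        if st[i,4]>8:
            p=WW[l==i]; h=np.percentile(p[:,2],90); t=p[p[:,2]>h-.006]
            print(nm,c[i].round(),st[i,4],h.round(4),((t.min(0)+t.max(0))/2).round(4))
E
```

```text
time: 6.9
tool_pos: [0.4229, 0.2471, 0.2459]
tool_rot: [-1.57, -0.0, 0.085]
contact_force: [0.8, -0.8, -0.0]
opening: 0.0146
top [352. 204.] 131 0.0991 [ 0.5993 -0.0694  0.0982]
top [330. 206.] 50 0.0612 [ 0.5946 -0.016   0.0597]
top [288. 210.] 52 0.0619 [0.5866 0.0886 0.0599]
top [309. 208.] 40 0.0614 [0.5911 0.0369 0.0595]
top [332. 231.] 42 0.0617 [ 0.5328 -0.0204  0.0601]
top [311. 233.] 50 0.0618 [0.5284 0.0325 0.0599]
top [291. 235.] 46 0.061 [0.5251 0.0839 0.0593]
top [270. 236.] 79 0.0998 [0.5216 0.1354 0.0982]
scene [273. 184.] 302 0.0975 [ 0.6011 -0.0674  0.0963]
scene [309. 190.] 94 0.0596 [ 0.5357 -0.0204  0.0576]
scene [325. 201.] 136 0.0598 [0.531  0.0333 0.0579]
scene [288. 202.] 116 0.0598 [ 0.5971 -0.0136  0.0577]
scene [361. 217.] 291 0.0974 [0.5234 0.1395 0.0959]
scene [342. 213.] 132 0.0599 [0.5267 0.0862 0.0578]
scene [304. 213.] 110 0.0599 [0.593  0.038  0.0579]
scene [321. 225.] 166 0.0602 [0.5887 0.0916 0.058 ]
```

View pics/scene9.png

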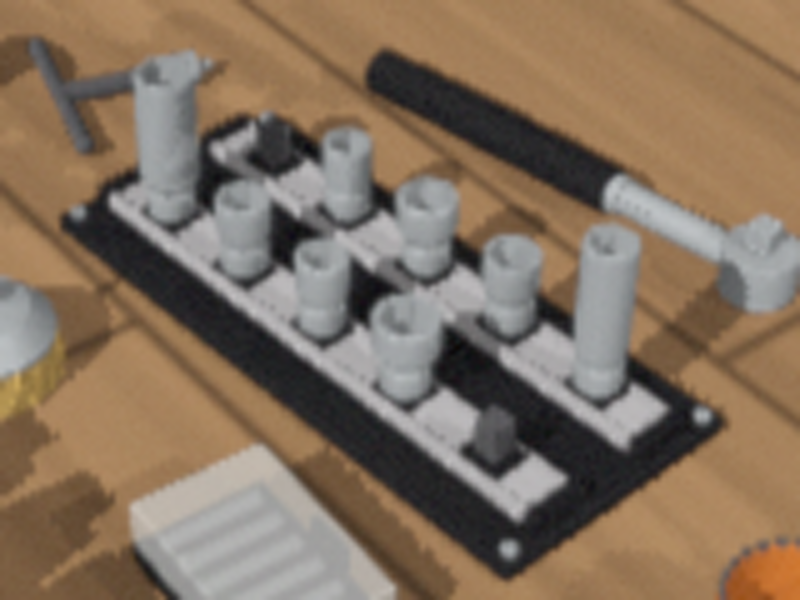

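The pressed socket, scene crop (322,290), is now level with the other short ones, and nothing else has moved.

```bash
python3 -c "
from cell import robot; print(robot.hand_in())"
```

```text
the job is handed in; nothing more can be done
None
```

The proud socket is pressed fully home, level with the other short ones, and the job is handed in at about 7 s of the 32 s allowed.

- **Which socket:** it was the middle clip of the far rail, at about (0.592, 0.037). Its rim read 70–72 mm, against about 60 mm for the other short sockets.
- **Pressing:** I opened the fingertips to about 14 mm so each rested on the rim without entering the mouth or pinching the socket. I pressed straight down until it stopped with the tips at 59.0 mm. The highest upward force I read was 6.5 N. I then withdrew straight up and moved clear.
- **Final height:** the scene camera reads its rim at 59.9 mm, against 59.6–60.2 mm for the other short sockets. The top camera reads 61.4 mm, against 61.0–61.9 mm, so it seems to read about 2 mm high throughout.
- **Surroundings:** all the other sockets on the tray measured within about 1 mm of where they started. The tray and the items near it look unchanged in the scene picture; I did not measure the loose items.
- **What went wrong:** my first move command was refused because each row needs all seven values, so nothing moved until I retyped it. A sideways force of up to about 3.6 N also showed while I held against the stop.

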